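Refill the drinks-pod dispenser and lock its bayonet cap

ROBOT

A 6-joint arm with a two-finger parallel gripper is mounted at the origin on the work surface. World frame = base frame: x ahead of the robot, y to its left, z up, the work surface at z = 0. Lengths are in m, angles in rad, forces in N, time in s.
With the tool pointing down it reaches from about 0.3 to 0.775 m from the base axis. Payload 14.6 kg.
Tool frame: the origin (TCP) lies at the centre of the arm's flange, where the gripper is bolted on; the fingertips stand 199 mm ahead of it and the grasp point (between the pads) lies ctrl.tcp_to_grasp ahead of it (ctrl.tcp_to_grasp is the distance from the TCP to the grasp point, in m); z points along the fingers, y is the line along which they close (so a half turn about z gives the same grasp; the last joint's range is limited). The gripper opens to 94 mm and grips with 3 to 60 N. Pads are 16 mm wide; open, the fingers measure 119 mm over their backs; the gripper's body (75 mm by 177 mm) begins 78 mm behind the grasp point.
Start: joints at [-1.234, 0.3, 1.521, -0, 1.321, -0.067], TCP at [0.216, -0.506, 0.405] pointing down, gripper open.
Joint ranges: [-3.03, 3.03], [-0.79, 2.21], [0.23, 2.52], [-1.04, 4.18], [0, 3.07], [-2.55, 2.55]. Speed limits (rad/s): [2.22, 2.22, 2.57, 3.14, 3.14, 3.14].

INTERFACE

Orientations are given as [roll, pitch, yaw] about the fixed x, y, z axes, in that order (R = Rz(yaw) Ry(pitch) Rx(roll)).
In Python, from station import ctrl gives the robot as it stands. The module is installed in compiled form; this text tells all that it offers.
- The arm moves only by the shell command python3 -m jog 'ROWS' [OPENING] [FORCE]. ROWS is JSON, a list of rows, each a list of 6 numbers: the shift along the tool's x, y, z in cm, then the turn, a rotation vector about the tool's x, y, z in rad. In form: [[tx, ty, tz, ax, ay, az], ...]. A call has 1 to 8 rows; each row is the pose to reach, as a shift and turn from the pose commanded when the call began, along the tool's axes at that moment; what a row does not reach only later rows make up. A row lasts 1/10 s, in which the tool goes at most 50 mm and 8.59 degrees, less where a joint would pass 70% of its speed; a pose out of reach is approached as far as the arm can. A call with a gripper value outside its range is refused whole. OPENING is the opening in per cent of the stroke, from 0 (shut) to 100 (fully open), set as the call begins (- or left out, the last holds). The fingers move at their own pace and stop on an object; FORCE is the grip in N (left out, the last holds). Time passes only in rows, so rows that repeat a pose let the fingers close. It gives the time, the measured TCP pose, the force, the opening and the grip force at its end, in the units of the state.
- ctrl.get_obs(): the state, without advancing time (a new reading comes with each control period).
- ctrl.camera(name): name is "scene" or "top" or "wrist"; returns a dict with "img" (480x640x3 uint8, blue, green, red), "intrinsics" (3x3 intrinsics, pixels), "R" (3x3) and "t" (3): a world point X has camera coordinates R X + t. Camera axes: x right, y down, z forward; pixel columns grow to the right and rows downward; lengths in m; the calibration is good to about 2 mm. The wrist camera is an equidistant fisheye: a pixel r from the principal point sees the ray r / f radians off the axis. A picture is of the moment at which its call begins. There is no depth.
- ctrl.hand_in(): hands the job in; it is judged then, once.
The state is a dict: "time_s": time; "qpos": joint angles; "joint_vel": joint speeds; "tau": joint torques, N m; "ee_pos": TCP position; "eef_rot": TCP orientation; "force": force on the tool from outside, world axes, zero at the start; "moment": the same for the moment, N m; "grip_width": finger opening in m; "grip_force": force on a finger pad.
Only numpy, scipy, OpenCV 4.12 (cv2) and the standard library are available. Lean on these libraries where they do the work, as an engineer would, in place of code of your own. Each camera call takes 0.05 s, during which the arm holds its last target. There are 200 camera calls.

TASK

Refill the pod dispenser on the sofa table: unlock its sprung bayonet cap (push down, turn anticlockwise, lift off) and set it down on the table, then drop every loose blue pod into the tube, foil side up with its orange tab in the slot at the front of the tube. Put the cap back on, push it down against the spring, turn it a quarter turn clockwise and let it rise until it is locked; leave everything else on the table as it is.

Things in the scene. Friction and masses are not known exactly. Their poses are not given: they have to be found in the camera images.
- dispenser: pod dispenser, fixed: black base 150 x 130 x 25 mm, white upright tube on it (bore 66 mm, 73 mm across outside, rim 235 mm above the table), aluminium column behind, sprung black ring on the rim, open outlet low at the front. Pods drop down the tube and stack on the base top, 25 mm above the table. Origin: on the tube's axis at table level; z up; x towards the front.
- slot (a point): the slot, 17 mm wide, straight down the front (+x side) of the tube from its rim to the outlet, and through the ring above the rim; this point: the slot's middle at the tube's rim, 35 mm from the axis. A pod's tab must slide down this slot, else the pod hangs on the ring (10 deg of error is too much).
- seal_ring (a joint): sprung ring on the rim, same bore and slot as the tube; value: metres it is pushed down. At 0 (free) its top is 247 mm above the table, at 0.011 (stop) 236 mm; 0.005 with the cap locked. It pushes up with 1.4 N at 0, 8 N at 0.005, 17 N at 0.011.
- stud (a point): middle of one of the two bayonet studs, which stick out of the tube's +y and -y sides to 44 mm from the axis, 8 mm wide, 220 to 227 mm above the table. Two L-shaped slots inside the cap take them.
- cap: blue bayonet cap, 160 g: 98 mm across, 32 mm high, grip bar on top. Origin: centre of the lower edge; z up; x along the bar; same after half a turn. Starts locked: bar along the dispenser's x, lower edge 216 mm above the table. To unlock: push down to an edge height of 210 to 211.5 mm, turn 80 deg anticlockwise (from above), lift. Off the tube it stands on its lower edge.
- bar (a point): top middle of the cap's white grip bar: 76 mm long, 26 mm wide, 28 mm high, 32 to 60 mm above the cap's lower edge. To refit: turn the bar 80 deg (+-7) anticlockwise from the dispenser's x axis, lower over the tube (2 mm play) until the edge rests on the ring at 221 mm (227 or more if turned wrong), push to 210-211.5 mm, turn 80 deg clockwise to the stop, let it rise 5 mm: locked.
- pod_a: drinks pod standing on its base, 50 g: round, 60 mm across (50 mm over the bottom 12 mm), 36 mm high, dark blue, flat silver foil lid on top; orange pull tab, 10 mm wide, 4 mm thick, level with the foil, its end 46 mm from the axis. Origin: centre of the base; z: up out of the foil; x: from the axis towards the tab. 3 to 5 pods are there, the rest absent.
- pod_b: drinks pod standing on its base, 50 g: round, 60 mm across (50 mm over the bottom 12 mm), 36 mm high, dark blue, flat silver foil lid on top; orange pull tab, 10 mm wide, 4 mm thick, level with the foil, its end 46 mm from the axis. Origin: centre of the base; z: up out of the foil; x: from the axis towards the tab. 3 to 5 pods are there, the rest absent.
- pod_c: drinks pod standing on its base, 50 g: round, 60 mm across (50 mm over the bottom 12 mm), 36 mm high, dark blue, flat silver foil lid on top; orange pull tab, 10 mm wide, 4 mm thick, level with the foil, its end 46 mm from the axis. Origin: centre of the base; z: up out of the foil; x: from the axis towards the tab. 3 to 5 pods are there, the rest absent.
- pod_d: drinks pod standing on its base, 50 g: round, 60 mm across (50 mm over the bottom 12 mm), 36 mm high, dark blue, flat silver foil lid on top; orange pull tab, 10 mm wide, 4 mm thick, level with the foil, its end 46 mm from the axis. Origin: centre of the base; z: up out of the foil; x: from the axis towards the tab. 3 to 5 pods are there, the rest absent.
- pod_e: drinks pod standing on its base, 50 g: round, 60 mm across (50 mm over the bottom 12 mm), 36 mm high, dark blue, flat silver foil lid on top; orange pull tab, 10 mm wide, 4 mm thick, level with the foil, its end 46 mm from the axis. Origin: centre of the base; z: up out of the foil; x: from the axis towards the tab. 3 to 5 pods are there, the rest absent.
- mug: white and navy mug, 84 mm across, 100 mm high; origin: centre of its foot. A bystander, as are the things below.
- remote_a: black remote control, 190 x 44 x 16 mm; origin: centre of its underside; x along it.
- remote_b: black remote control, 170 x 50 x 16 mm; origin: centre of its underside; x along it.
- hard_case: grey hard case, 125 x 75 x 26 mm; origin: centre of its underside; x along it.
- spoon: spoon with a wooden handle, 150 mm long, 20 mm high, lying; origin: under its middle; x towards the bowl.
- candle: candle jar, amber with a wooden lid, 70 mm across, 77 mm high; origin: centre of its foot.

How it is judged:
On the way, in this order (a step that is already met when the one before it is completed fails the run):
1. the cap is off the dispenser and stands upright on the table (horizontal distance between cap and dispenser above 0.09 m and height (world z) of cap below 0.01 m and angle between cap's own z axis and vertical below 0.15 rad), for 0.2 s.
2. every pod is in the tube, foil up, tab in the slot (horizontal distance between each of pod_a, pod_b, pod_c, pod_d, pod_e and dispenser below 0.01 m and z of pod_a in the frame of dispenser between 0.015 and 0.185 m and angle between each of pod_a, pod_b, pod_c, pod_d, pod_e's own z axis and vertical below 0.2 rad and angle between the x axis of each of pod_a, pod_b, pod_c, pod_d, pod_e and the x axis of dispenser, either way round below 0.3 rad and z of pod_b in the frame of dispenser between 0.015 and 0.185 m and z of pod_c in the frame of dispenser between 0.015 and 0.185 m and z of pod_d in the frame of dispenser between 0.015 and 0.185 m and z of pod_e in the frame of dispenser between 0.015 and 0.185 m), for 0.2 s.
3. the cap is back on the tube and pushed down against the spring (horizontal distance between cap and dispenser below 0.006 m and value of joint seal_ring above 0.007 m).
At the end, for the whole second after the job is handed in: every pod in the tube (axis within 10 mm of the tube's, base below 185 mm, within 0.2 rad of upright, tab within 0.3 rad of front); cap locked: centred within 6 mm, level, bar within 0.2 rad of the dispenser's x axis, lower edge risen to 216 mm (+-2.5 mm); all at rest (all of step 2 and horizontal distance between cap and dispenser below 0.006 m and z of cap in the frame of dispenser between 0.2135 and 0.2185 m and angle between the x axis of cap and the x axis of dispenser, either way round below 0.2 rad and angle between cap's own z axis and vertical below 0.06 rad and linear speed of each of cap, pod_a, pod_b, pod_c, pod_d, pod_e below 0.02 m/s); the robot touches nothing.
It fails at once if a bystander (mug, remote controls, hard case, spoon, candle) is shifted by more than 50 mm (distance of any of mug, remote_a, remote_b, hard_case, spoon, candle from where it was at the start of the episode above 0.05 m).
It fails at once if the mug or the candle is tipped over (angle between any of mug, candle's own z axis and vertical above 0.5 rad).
Of pod_a, pod_b, pod_c, pod_d, pod_e only 3 to 5 are there at a start; the rules pass over those that are not, and their reading is None.
At some moment in a run one of pod_a, pod_b, pod_c, pod_d, pod_e may be knocked a few centimetres aside while the robot is not near it.
It also fails if it takes over 210 s, if anything falls off the work surface, if the arm or the gripper's body presses on something with over 40 N, if the wrist force passes 120 N, or if a joint passes its speed limit or range.

## Working session

There is one attempt and no reset: what is moved stays moved. The work goes in short steps, Python scripts to look and compute and a shell command to move; the robot and the scene stay as the last step left them, time stands still between calls to the robot, and variables do not carry over. Pictures are saved under pics/ and viewed, at most 17 in all, crops included, and the job is handed in when it is done.

```bash
mkdir -p pics; cat > h.py <<'E'
import numpy as np, cv2
from station import ctrl
from scipy.spatial.transform import Rotation as Ro
def snap(n,f):
    c=ctrl.camera(n); cv2.imwrite(f'pics/{f}.png',c['img']); np.savez(f'pics/{f}.npz',K=c['intrinsics'],R=c['R'],t=c['t']); return c
def ray(f,u,v):
    d=np.load(f'pics/{f}.npz');K,R,t=d['K'],d['R'],d['t']
    x=(u-K[0,2])/K[0,0];y=(v-K[1,2])/K[1,1]
    if f.startswith('w'):
        r=np.hypot(x,y); s=np.sin(r)/r if r>1e-9 else 1; p=np.array([x*s,y*s,np.cos(r)])
    else: p=np.array([x,y,1.])
    return -R.T@t,R.T@p
def at(f,u,v,z):
    o,d=ray(f,u,v); return (o+d*(z-o[2])/d[2])
def pose():
    o=ctrl.get_obs(); return np.array(o['ee_pos']),o['eef_rot']
E
python3 - <<'E'
from h import *
print(ctrl.get_obs(),ctrl.tcp_to_grasp)
for n in ('top','scene'):
    c=snap(n,n+'1'); print(n,c['intrinsics'],c['R'],c['t'])
E
```

```text
{'time_s': 0.0, 'qpos': array([-1.23359616e+00,  3.00439724e-01,  1.52158200e+00,  1.97330374e-05,
        1.32067789e+00, -6.66033308e-02]), 'joint_vel': array([-3.74846682e-04,  9.48132263e-04,  6.74182896e-05, -5.19260143e-04,
       -6.56025484e-04,  6.33388281e-04]), 'tau': array([ 7.60512776e-04, -5.31803691e+01, -3.52737594e+01,  7.08687399e-02,
        2.43821391e-02, -4.68376936e-05]), 'ee_pos': array([ 0.21608994, -0.50573162,  0.40410302]), 'eef_rot': array([-3.14048942e+00, -9.27441419e-05,  4.03798549e-01]), 'force': array([ 1.14253037, -0.35528489,  0.03995243]), 'moment': array([-0.01919345,  0.04537965,  0.01764001]), 'grip_force': 0.0, 'grip_width': 0.09377543026241678} 0.1804
top [[445.36301655   0.         315.22923986]
 [  0.         445.36301655 238.74830664]
 [  0.           0.           1.        ]] [[ 0.02379072 -0.99943249 -0.02384725]
 [-0.99497361 -0.02135016 -0.09783501]
 [ 0.09727034  0.02605495 -0.99491689]] [0.01322011 0.60077203 1.05675227]
scene [[622.59628015   0.         328.97752802]
 [  0.         622.59628015 249.09342066]
 [  0.           0.           1.        ]] [[-0.6717121   0.74058537 -0.01833463]
 [ 0.41428283  0.35500744 -0.83805695]
 [-0.61414379 -0.57052872 -0.54527459]] [ 0.38664617 -0.07955618  2.03515305]
```

View pics/top1.png

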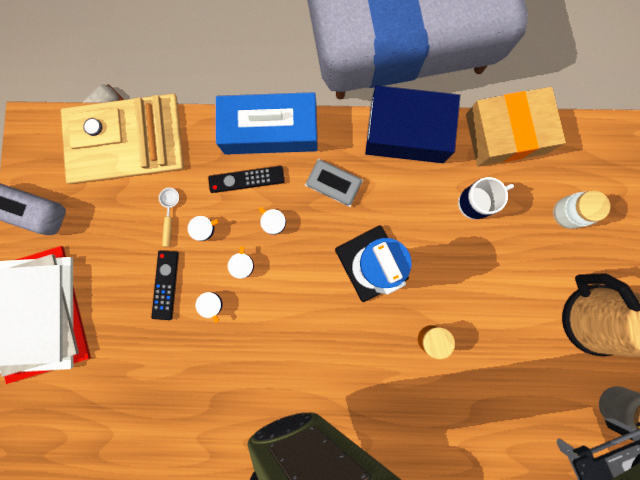

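View pics/scene1.png

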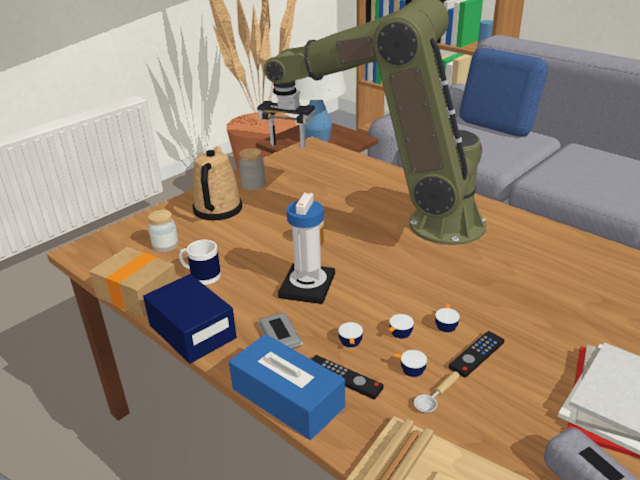

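Top view: four pods near (200,228), (272,221), (240,265), (208,305). Cap at (385,263), mug (487,198), candle (438,343). Next I'll enlarge two crops.

```bash
python3 - <<'E'
import cv2
i=cv2.imread('pics/top1.png')
cv2.imwrite('pics/c1.png',cv2.resize(i[195:335,150:320],None,fx=4,fy=4,interpolation=cv2.INTER_CUBIC))
cv2.imwrite('pics/c2.png',cv2.resize(i[210:310,325:425],None,fx=6,fy=6,interpolation=cv2.INTER_CUBIC))
E
```

```text
(no output)
```

View pics/c1.png

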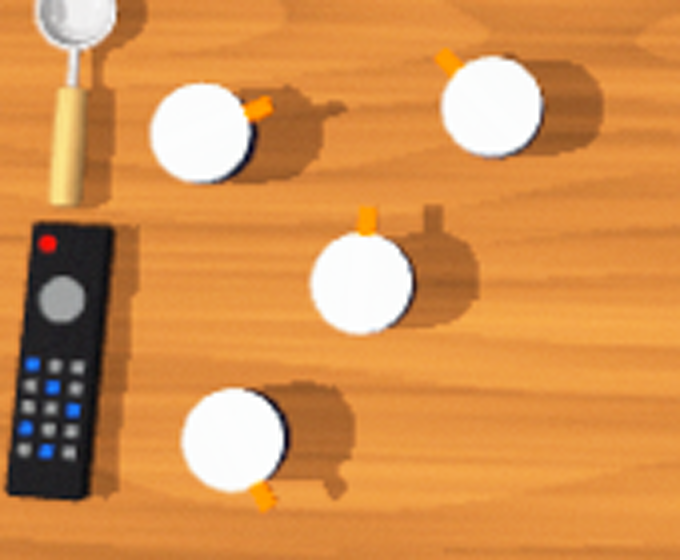

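View pics/c2.png

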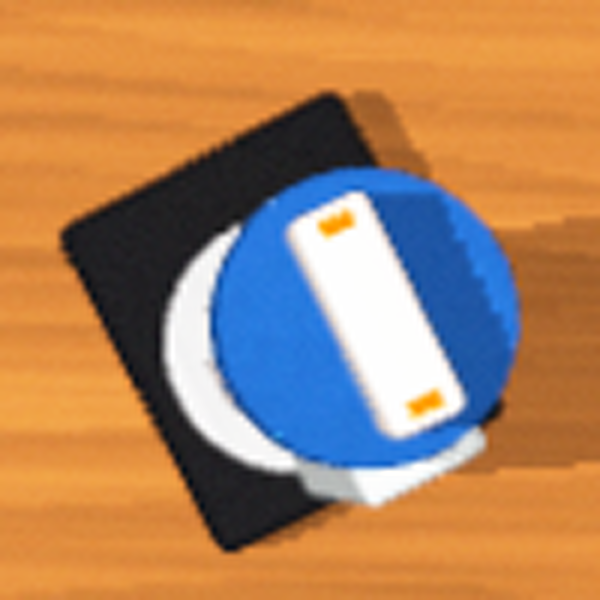

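Crop 1 foil centres/tabs: (202,133)/(258,109), (492,107)/(450,62), (362,283)/(367,221), (233,440)/(264,496). Crop 2 bar marks at (336,223) and (425,404), base corners (62,235), (332,93), (230,552); the column is at the lower right, so the front faces upper left (away from the robot).

```bash
python3 - <<'E'
from h import *
np.set_printoptions(precision=4,suppress=True)
P=lambda u,v,z,o,s: at('top1',o[0]+u/s-.375,o[1]+v/s-.375,z)
for a,b in [((202,133),(258,109)),((492,107),(450,62)),((362,283),(367,221)),((233,440),(264,496))]:
    p=P(*a,.036,(150,195),4);q=P(*b,.036,(150,195),4);d=q-p
    print('pod',p[:2],np.hypot(*p[:2]),'len',np.hypot(*d[:2]),'yaw',np.arctan2(d[1],d[0]))
o=(325,210)
a=P(425,404,.276,o,6);b=P(336,223,.276,o,6);print('bar',(a+b)[:2]/2,np.arctan2(*(b-a)[1::-1]),np.hypot(*(b-a)[:2]))
m=P(378,315,.276,o,6);print(m)
c=P(365,318,.248,o,6);print('cap centre',c)
f1=P(62,235,.025,o,6);f2=P(332,93,.025,o,6);k=P(230,552,.025,o,6)
print(f1,f2,k,np.hypot(*(f1-f2)[:2]),np.hypot(*(f1-k)[:2]),np.arctan2(*(f1-k)[1::-1]), 'base centre',(f2+k)[:2]/2)
for n,u,v,z in (('mug',489,190,.1),('candle',438,340,.077),('case',334,182,.026),('remote',246,179,.016),('remb',165,285,.016)): print(n,at('top1',u,v,z))
E
```

```text
pod [0.6204 0.3088] 0.6929908418284013 len 0.037138959030078564 yaw -1.1403313332168352
pod [0.64   0.1316] 0.6534370062221339 len 0.038122626149045304 yaw 0.775189891515114
pod [0.5311 0.2069] 0.569934159249828 len 0.03767956129007973 yaw -0.040618993454005194
pod [0.4351 0.2809] 0.5178999199706518 len 0.03847925912630249 yaw -2.5874179989059023
bar [ 0.5359 -0.1165] 0.4663428546170546 0.062321660414412595
[ 0.5353 -0.1158  0.276 ]
cap centre [ 0.5356 -0.1155  0.248 ]
[ 0.5772 -0.0218  0.025 ] [ 0.6377 -0.1308  0.025 ] [ 0.451  -0.0917  0.025 ] 0.12461953879347003 0.1442265593564244 0.505959190598335 base centre [ 0.5443 -0.1113]
mug [ 0.7138 -0.3692  0.1   ]
candle [ 0.3711 -0.2582  0.077 ]
case [ 0.7428 -0.0162  0.026 ]
remote [0.7487 0.2047 0.016 ]
remb [0.4792 0.3947 0.016 ]
```

```bash
cat >> h.py <<'E'
def rel(x,y,z,psi):
    "row (cm, rad) to bring the grasp point to x,y,z pointing down with tool yaw psi"
    p,e=pose(); R=Ro.from_euler('xyz',e); T=Ro.from_euler('xyz',[np.pi,0,psi])
    d=R.inv().apply(np.array([x,y,z+ctrl.tcp_to_grasp])-p)*100; a=(R.inv()*T).as_rotvec()
    print('row',np.round(d,2),np.round(a,3),'| grasp now',np.round(p+R.apply([0,0,ctrl.tcp_to_grasp]),4),'psi',round(e[2],4))
E
python3 -c "
from h import *
rel(.536,-.116,.36,.48)"
```

```text
row [ 44.73 -23.28 -13.6 ] [-0.001 -0.    -0.076] | grasp now [ 0.216  -0.5056  0.2238] psi 0.4038
```

```bash
python3 -m jog '[[5,0,-5,0,0,0],[10,-3,-9,0,0,0],[15,-7,-13.6,0,0,0],[20,-10,-13.6,0,0,0],[44.7,-23.3,-13.6,0,0,-0.076],[44.7,-23.3,-13.6,0,0,-0.076],[44.7,-23.3,-13.6,0,0,-0.076],[44.7,-23.3,-13.6,0,0,-0.076]]' 60; python3 -m jog '[[0,0,0,0,0,0],[0,0,0,0,0,0]]'
python3 - <<'E'
from h import *
rel(.536,-.116,.36,.48)
c=snap('wrist','w1'); print(c['intrinsics'])
E
```

```text
time_s: 0.9
ee_pos: [0.4465, -0.2301, 0.5307]
eef_rot: [-3.141, 0.0, 0.48]
force: [1.1, 0.1, -0.4]
grip_width: 0.0567
grip_force: 0.0
time_s: 1.1
ee_pos: [0.4461, -0.2313, 0.5303]
eef_rot: [-3.141, 0.0, 0.482]
force: [0.8, -0.7, -0.4]
grip_width: 0.0567
grip_force: 0.0
row [13.31 -6.05 -1.01] [-0.     0.     0.002] | grasp now [ 0.446  -0.2313  0.3499] psi 0.482
[[371.64829954   0.         319.28720837]
 [  0.         371.64829954 243.8491871 ]
 [  0.           0.           1.        ]]
```

```bash
python3 -m jog '[[13.3,-6,0,0,0,0],[13.3,-6,0,0,0,0],[13.3,-6,0,0,0,0],[13.3,-6,0,0,0,0],[13.3,-6,0,0,0,0],[13.3,-6,0,0,0,0]]' 
python3 - <<'E'
from h import *
rel(.536,-.116,.36,.48)
c=snap('wrist','w2')
E
```

```text
time_s: 1.75
ee_pos: [0.5353, -0.1189, 0.5306]
eef_rot: [3.142, 0.0, 0.478]
force: [-0.2, -0.1, 0.5]
grip_width: 0.0564
grip_force: 0.0
row [ 0.2  -0.23 -0.98] [ 0.     0.    -0.002] | grasp now [ 0.5353 -0.119   0.3502] psi 0.4777
```

View pics/w2.png

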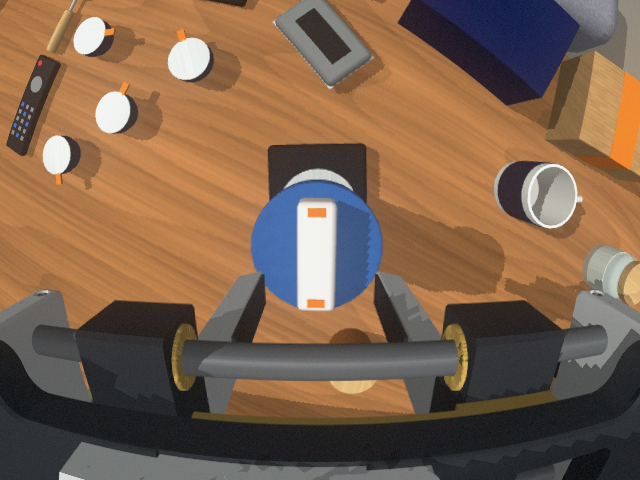

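Wrist view: bar vertical in the image, marks at (317,212) and (316,303), edges of the base at x=268..366; well aligned.

```bash
python3 - <<'E'
from h import *
a=at('w2',317,212,.276);b=at('w2',316,303,.276);print(a,b,(a+b)/2,np.arctan2(*(a-b)[1::-1]),np.hypot(*(a-b)[:2]))
f1=at('w2',268,145,.025);f2=at('w2',366,144,.025);print((f1+f2)/2,np.hypot(*(f1-f2)[:2]),np.arctan2(f1[0]-f2[0],-(f1-f2)[1])*-1)
l=at('w2',251,245,.248);r=at('w2',382,245,.248);print('cap',(l+r)/2,np.hypot(*(l-r)[:2]))
m=(f1+f2)/2
rel(.536,-.116,.27,.48)
E
```

```text
[ 0.56221368 -0.10251578  0.276     ] [ 0.50647144 -0.13050299  0.276     ] [ 0.53434256 -0.11650939  0.276     ] 0.4653123206469603 0.062373722593162394
[ 0.60879263 -0.07679383  0.025     ] 0.1276037218943139 2.654536661308339
cap [ 0.53675793 -0.11500553  0.248     ] 0.09649517418449163
row [ 0.2  -0.23  8.03] [ 0.     0.    -0.003] | grasp now [ 0.5353 -0.119   0.3503] psi 0.4775
```

```bash
python3 -m jog '[[0.1,-0.25,3,0,0,0.004],[0.1,-0.25,6,0,0,0.004],[0.1,-0.25,7.5,0,0,0.004],[0.1,-0.25,8,0,0,0.004],[0.1,-0.25,8,0,0,0.004]]'; python3 -m jog '[[0,0,0,0,0,0],[0,0,0,0,0,0],[0,0,0,0,0,0],[0,0,0,0,0,0],[0,0,0,0,0,0],[0,0,0,0,0,0],[0,0,0,0,0,0]]' 0 60
python3 -c "
from h import *
rel(.536,-.116,.27,.48)"
```

```text
time_s: 2.3
ee_pos: [0.5354, -0.1155, 0.4508]
eef_rot: [-3.141, 0.0, 0.474]
force: [0.5, -0.2, 0.4]
grip_width: 0.0564
grip_force: 0.0
time_s: 3.0
ee_pos: [0.5357, -0.1147, 0.451]
eef_rot: [3.141, -0.0, 0.476]
force: [0.5, -0.8, 4.0]
grip_width: 0.0255
grip_force: 60.0
row [-0.03  0.13  0.06] [ 0.001 -0.    -0.004] | grasp now [ 0.5358 -0.1148  0.2706] psi 0.4758
```

```bash
python3 -m jog '[[0,0,0.2,0,0,0],[0,0,0.4,0,0,0],[0,0,0.52,0,0,0],[0,0,0.52,0,0,0],[0,0,0.52,0,0,0]]'
```

```text
time_s: 3.5
ee_pos: [0.5355, -0.1146, 0.4468]
eef_rot: [3.14, -0.001, 0.476]
force: [-2.5, 0.1, 13.3]
grip_width: 0.0256
grip_force: 60.0
```

```bash
python3 -m jog '[[0,0,0.1,0,0,0],[0,0,0.1,0,0,0],[0,0,0.1,0,0,0]]'
```

```text
time_s: 3.8
ee_pos: [0.5355, -0.1146, 0.446]
eef_rot: [3.14, -0.002, 0.476]
force: [-2.2, -0.1, 13.5]
grip_width: 0.0257
grip_force: 60.0
```

```bash
python3 -m jog '[[0,0,0.02,0,0,-0.14],[0,0,0.02,0,0,-0.28],[0,0,0.02,0,0,-0.42],[0,0,0.02,0,0,-0.56],[0,0,0.02,0,0,-0.7],[0,0,0.02,0,0,-0.7]]';python3 -c "
from station import ctrl;print(ctrl.get_obs()['moment'])"
```

```text
time_s: 4.4
ee_pos: [0.5357, -0.1146, 0.4459]
eef_rot: [3.138, -0.001, 1.181]
force: [0.7, -0.2, 13.7]
grip_width: 0.0254
grip_force: 60.0
[-0.01318225 -0.02057516  0.05375431]
```

Turning freely with little torque.

```bash
python3 -m jog '[[0,0,0,0,0,-0.14],[0,0,0,0,0,-0.28],[0,0,0,0,0,-0.42],[0,0,0,0,0,-0.56],[0,0,0,0,0,-0.69],[0,0,0,0,0,-0.69],[0,0,0,0,0,-0.69]]';python3 -c "
from station import ctrl;print(ctrl.get_obs()['moment'])"; python3 -m jog '[[0,0,-0.6,0,0,0],[0,0,-1.2,0,0,0],[0,0,-1.8,0,0,0],[0,0,-1.8,0,0,0]]'
```

```text
time_s: 5.1
ee_pos: [0.5357, -0.1145, 0.4459]
eef_rot: [3.139, 0.002, 1.866]
force: [-0.0, -0.2, 14.2]
grip_width: 0.0254
grip_force: 60.0
[0.0335766  0.08270519 0.12463198]
time_s: 5.5
ee_pos: [0.5357, -0.1146, 0.4625]
eef_rot: [3.141, -0.0, 1.866]
force: [0.2, 0.6, -1.0]
grip_width: 0.0254
grip_force: 60.0
```

```bash
python3 -m jog '[[0,0,-2,0,0,0],[0,0,-5,0,0,0],[0,0,-8,0,0,0],[0,0,-8,0,0,0]]'
python3 -c "
from h import *
rel(.5,-.31,.15,1.866)"
```

```text
time_s: 5.9
ee_pos: [0.5353, -0.1145, 0.5455]
eef_rot: [3.137, 0.003, 1.866]
force: [0.3, 0.5, -2.8]
grip_width: 0.0258
grip_force: 60.0
row [-17.62  -9.16  21.52] [ 0.004  0.003 -0.   ] | grasp now [ 0.5362 -0.1148  0.3651] psi 1.8658
```

```bash
python3 -m jog '[[-4,-2,0,0,0,0],[-8,-4.1,0,0,0,0],[-12,-6.2,2,0,0,0],[-16,-8.3,6,0,0,0],[-17.6,-9.2,10.5,0,0,0],[-17.6,-9.2,15,0,0,0],[-17.6,-9.2,19.5,0,0,0],[-17.6,-9.2,24,0,0,0]]'; python3 -m jog '[[0,0,3,0,0,0],[0,0,5,0,0,0],[0,0,6,0,0,0],[0,0,6,0,0,0]]'
```

```text
time_s: 6.7
ee_pos: [0.498, -0.3096, 0.2987]
eef_rot: [-3.14, -0.002, 1.865]
force: [1.1, -0.9, -2.3]
grip_width: 0.0259
grip_force: 60.0
time_s: 7.1
ee_pos: [0.4985, -0.3095, 0.2405]
eef_rot: [-3.14, -0.002, 1.866]
force: [0.4, 0.9, -0.6]
grip_width: 0.0255
grip_force: 60.0
```

```bash
python3 -m jog '[[0,0,0.3,0,0,0],[0,0,0.5,0,0,0],[0,0,0.5,0,0,0]]'; python3 -m jog '[[0,0,0,0,0,0],[0,0,0,0,0,0],[0,0,0,0,0,0],[0,0,0,0,0,0]]' 60
python3 -m jog '[[0,0,-4,0,0,0],[0,0,-8,0,0,0],[0,0,-13,0,0,0],[0,0,-18,0,0,0],[0,0,-23,0,0,0],[0,0,-26,0,0,0]]'
python3 - <<'E'
from h import *
rel(.64,.132,.2,.775)
snap('top','top2'); 
E
```

```text
time_s: 7.4
ee_pos: [0.4989, -0.3098, 0.2377]
eef_rot: [3.141, 0.001, 1.866]
force: [0.6, 0.5, -1.8]
grip_width: 0.0254
grip_force: 60.0
time_s: 7.8
ee_pos: [0.4988, -0.3098, 0.2374]
eef_rot: [3.141, 0.0, 1.866]
force: [-0.4, -0.5, 0.1]
grip_width: 0.0538
grip_force: 0.0
time_s: 8.4
ee_pos: [0.4983, -0.3094, 0.5017]
eef_rot: [3.139, 0.004, 1.866]
force: [-0.1, -0.0, 1.0]
grip_width: 0.0562
grip_force: 0.0
row [38.16 26.36 12.07] [0.005 0.002 1.091] | grasp now [ 0.499  -0.3099  0.3213] psi 1.8658
```

```bash
python3 -c "
from h import *
rel(.5355,-.1155,.34,.476)"
python3 -m jog '[[4,2,0,0,0,0.15],[8,4,0,0,0,0.3],[12,6,0,0,0,0.45],[17.5,9.4,-2,0,0,0.6],[17.5,9.4,-2,0,0,0.75],[17.5,9.4,-2,0,0,0.9],[17.5,9.4,-2,0,0,1.05],[17.5,9.4,-2,0,0,1.2]]' 80
python3 -m jog '[[0,0,0,0,0,0.1],[0,0,0,0,0,0.19],[0,0,0,0,0,0.19],[0,0,0,0,0,0.19]]'
python3 - <<'E'
from h import *
rel(.5355,-.1155,.34,.476)
c=snap('wrist','w3'); t=cv2.imread('pics/top2.png')
i=np.hstack([cv2.resize(c['img'][130:330,225:425],(600,600),interpolation=cv2.INTER_CUBIC)]); cv2.imwrite('pics/c3.png',i)
cv2.imwrite('pics/c4.png',cv2.resize(t[160:400,150:470],(800,600),interpolation=cv2.INTER_CUBIC))
E
```

```text
row [17.44  9.22 -1.57] [0.01  0.002 1.39 ] | grasp now [ 0.4995 -0.3103  0.3251] psi 1.8658
time_s: 9.25
ee_pos: [0.5379, -0.1147, 0.517]
eef_rot: [-3.141, 0.0, 0.681]
force: [-0.3, 0.6, -0.2]
grip_width: 0.0754
grip_force: 0.0
time_s: 9.65
ee_pos: [0.5379, -0.115, 0.5171]
eef_rot: [-3.141, 0.0, 0.5]
force: [0.1, 0.4, -0.6]
grip_width: 0.075
grip_force: 0.0
row [-0.23 -0.07 -0.33] [-0.     0.     0.024] | grasp now [ 0.5378 -0.115   0.3367] psi 0.4995
```

View pics/c3.png

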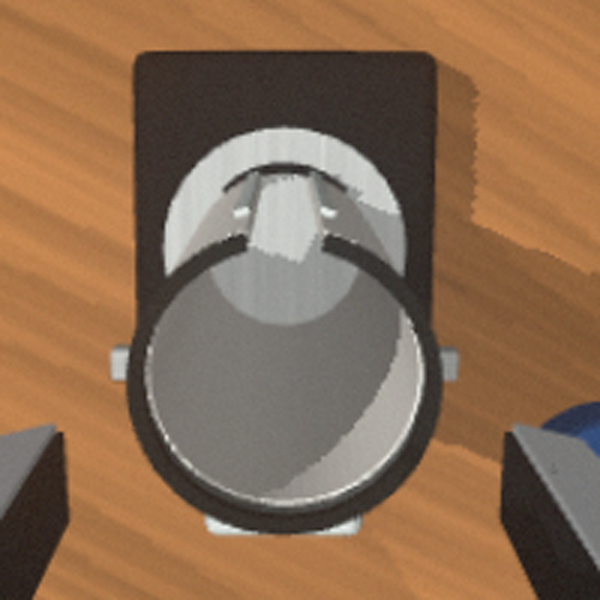

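Crop 3: studs at (118,362) and (452,362), ring outer x 127–442, bottom y 532, slot edges at (247,238) and (323,238).

```bash
python3 - <<'E'
from h import *
W=lambda u,v,z: at('w3',225+u/3-.33,130+v/3-.33,z)
a=W(111,362,.2235);b=W(459,362,.2235);d=(a-b);print('studs',(a+b)/2,np.hypot(*d[:2]),np.arctan2(d[1],d[0])-np.pi/2)
l=W(127,378,.247);r=W(442,378,.247);print('ring',np.hypot(*(l-r)[:2]),(l+r)/2)
s=(W(247,238,.247)+W(323,238,.247))/2;bt=W(285,532,.247);print('slot',s,'bottom',bt,np.hypot(*(s-bt)[:2]),'dir',np.arctan2(*(s-bt)[1::-1]), (s+bt)/2)
c=(a+b)/2;print('slot dir from studs',np.arctan2(s[1]-c[1],s[0]-c[0]),np.hypot(*(s-c)[:2]))
f1=W(135,57,.025);f2=W(435,57,.025);d=f1-f2;print('base',np.arctan2(d[1],d[0])-np.pi/2,(f1+f2)/2)
E
```

```text
studs [ 0.53443917 -0.11637065  0.2235    ] 0.08910848551604153 0.49949915126531863
ring 0.0739137142925384 [ 0.53618008 -0.11524566  0.247     ]
slot [ 0.56512624 -0.09956692  0.247     ] bottom [ 0.50219171 -0.13393635  0.247     ] 0.07170783127176775 dir 0.49985494058548435 [ 0.53365897 -0.11675163  0.247     ]
slot dir from studs 0.5009861269024343 0.03498659412863121
base 0.4997858234343715 [ 0.6070162  -0.07705676  0.025     ]
```

View pics/c4.png

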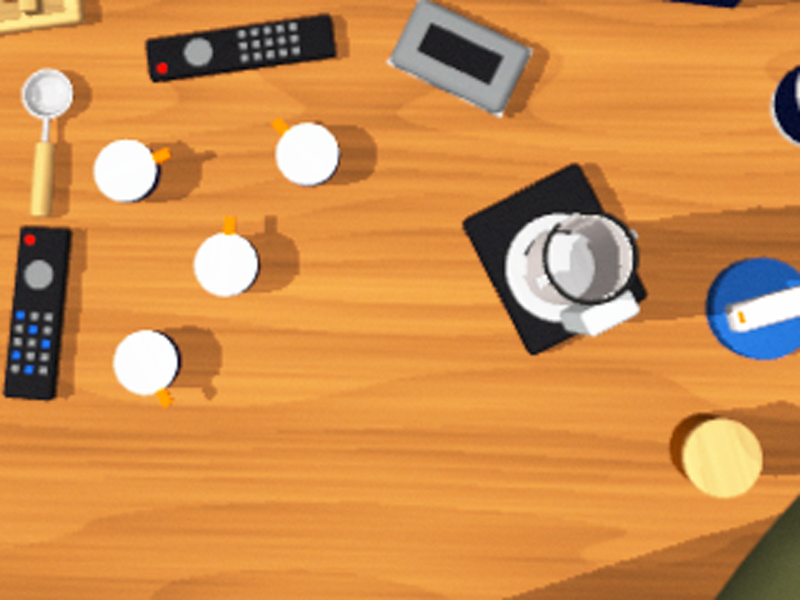

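Crop 4: only the cap has moved (standing at right); the pods are unchanged. Dispenser yaw is 0.50, centre (0.535,-0.1155).

```bash
python3 -c "
from h import *
rel(.625,.125,.16,.775)"
```

```text
row [ 19.14 -16.9   17.67] [-0.     0.    -0.276] | grasp now [ 0.5379 -0.115   0.3367] psi 0.4993
```

```bash
python3 -m jog '[[3.7,-3.3,0,0,0,-0.1],[7.4,-6.6,2,0,0,-0.2],[11,-9.7,5,0,0,-0.276],[15,-13.2,9,0,0,-0.276],[18,-16,13,0,0,-0.276],[19.1,-16.9,17.7,0,0,-0.276],[19.1,-16.9,17.7,0,0,-0.276],[19.1,-16.9,17.7,0,0,-0.276]]' 88
python3 -m jog '[[0,0,0,0,0,0],[0,0,0,0,0,0]]'
cat >> h.py <<'E'
def podfit(f,guess):
    "foil circle and tab from a wrist picture: project pixels to z=.036"
    im=cv2.imread(f'pics/{f}.png'); h=cv2.cvtColor(im,cv2.COLOR_BGR2HSV)
    def pts(m,rmax):
        v,u=np.nonzero(m); d=np.load(f'pics/{f}.npz');K,R,t=d['K'],d['R'],d['t']
        x=(u-K[0,2])/K[0,0];y=(v-K[1,2])/K[1,1];r=np.hypot(x,y)+1e-9;s=np.sin(r)/r
        p=np.c_[x*s,y*s,np.cos(r)]@R;o=-R.T@t
        ok=p[:,2]<-.2;p=p[ok];q=o+p*((.036-o[2])/p[:,2])[:,None]
        return q[np.hypot(*(q[:,:2]-guess).T)<rmax,:2]
    w=pts((h[...,1]<60)&(h[...,2]>140),.045); 
    (cx,cy),r=cv2.minEnclosingCircle(w.astype(np.float32).reshape(-1,1,2))
    hull=cv2.convexHull((w*1000).astype(np.float32)); e=cv2.fitEllipse(hull)
    o=pts((h[...,0]>9)&(h[...,0]<19)&(h[...,1]>235)&(h[...,2]>200),.055)
    print('circle',round(cx,4),round(cy,4),round(r,4),'ellipse',np.round(e[0],1),np.round(e[1],1))
    o=o[(np.hypot(*(o-[cx,cy]).T)>.028)]
    d=np.median(o,0)-[cx,cy];print('tab n',len(o),'len',np.hypot(*d),'yaw',np.arctan2(d[1],d[0]))
E
python3 - <<'E'
from h import *
c=snap('wrist','w4'); podfit('w4',np.array([.64,.132])); rel(.64,.132,.0446,.775)
E
```

```text
time_s: 10.5
ee_pos: [0.625, 0.126, 0.336]
eef_rot: [-3.137, 0.005, 0.776]
force: [-0.6, -0.2, -0.2]
grip_width: 0.0826
grip_force: 0.0
time_s: 10.7
ee_pos: [0.6254, 0.1237, 0.3425]
eef_rot: [3.14, -0.002, 0.772]
force: [-0.0, -0.7, 0.5]
grip_width: 0.0825
grip_force: 0.0
circle 0.6393 0.1317 0.0304 ellipse [639.2 131.8] [60.2 60.3]
tab n 0 len nan yaw nan
row [ 1.6   0.4  11.76] [ 0.002 -0.003 -0.003] | grasp now [0.6259 0.1237 0.1621] psi 0.7722
  return _methods._mean(a, axis=axis, dtype=dtype,
  ret = um.true_divide(
```

View pics/w4.png

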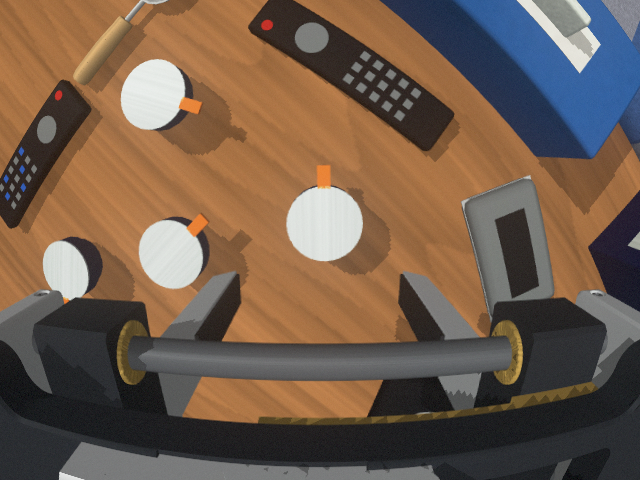

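Wrist picture: pod foil at (325,222) with tab at (323,176), fingers clear of the case at right. I'll fix the tab colour gate.

```bash
python3 - <<'E'
import cv2
h=cv2.cvtColor(cv2.imread('pics/w4.png'),cv2.COLOR_BGR2HSV); print(h[176,323],h[104,190],h[225,198],h[140,325],h[300,300],h[60,200])
E
sed -i 's/(h\[...,0\]>9)&(h\[...,0\]<19)&(h\[...,1\]>235)&(h\[...,2\]>200)/(h[...,1]>190)\&(h[...,2]>190)\&(h[...,0]<19)/' h.py
python3 -c "
from h import *
podfit('w4',np.array([.64,.132])); rel(.6393,.1317,.0446,.775)"
```

```text
[ 13 192 233] [ 13 192 233] [ 13 195 234] [ 14 150 177] [ 13 143 168] [ 13 142 180]
circle 0.6393 0.1317 0.0304 ellipse [639.2 131.8] [60.2 60.3]
tab n 202 len 0.038666974560284374 yaw 0.7943503942695285
row [ 1.53  0.37 11.76] [ 0.002 -0.003 -0.003] | grasp now [0.6259 0.1237 0.1621] psi 0.7722
```

```bash
python3 -m jog '[[1.5,0.4,4,0,0,-0.022],[1.5,0.4,8,0,0,-0.022],[1.5,0.4,10.5,0,0,-0.022],[1.5,0.4,11.75,0,0,-0.022],[1.5,0.4,11.75,0,0,-0.022],[1.5,0.4,11.75,0,0,-0.022]]'; python3 -c "
from h import *
rel(.6393,.1317,.0446,.794)"; python3 -m jog '[[0,0,0,0,0,0],[0,0,0,0,0,0],[0,0,0,0,0,0],[0,0,0,0,0,0]]' 0 12
```

```text
time_s: 11.35
ee_pos: [0.6393, 0.1319, 0.2248]
eef_rot: [3.14, -0.002, 0.794]
force: [0.5, -0.1, -0.1]
grip_width: 0.083
grip_force: 0.0
row [-0.01  0.02 -0.02] [ 0.002 -0.002  0.   ] | grasp now [0.6397 0.132  0.0444] psi 0.7945
time_s: 11.75
ee_pos: [0.6389, 0.1322, 0.2234]
eef_rot: [3.141, -0.001, 0.795]
force: [-1.0, -0.4, 4.4]
grip_width: 0.0597
grip_force: 12.0
```

Gripped (59.7 mm). Lift, and work out the way to the tube.

```bash
python3 -m jog '[[0,0,-4,0,0,0],[0,0,-9,0,0,0],[0,0,-14,0,0,0],[0,0,-19,0,0,0],[0,0,-24,0,0,0],[0,0,-27,0,0,0]]' 0 15; python3 -c "
from h import *
rel(.5352,-.1155,.31,.5)"
```

```text
time_s: 12.35
ee_pos: [0.638, 0.1321, 0.4974]
eef_rot: [3.139, -0.004, 0.795]
force: [-0.2, -0.5, 0.0]
grip_width: 0.0595
grip_force: 15.0
row [-24.88  10.     0.64] [ 0.002 -0.004  0.295] | grasp now [0.6389 0.1322 0.317 ] psi 0.7949
```

```bash
python3 -m jog '[[-4,1.6,0,0,0,0.06],[-8,3.2,0,0,0,0.12],[-12,4.8,0,0,0,0.18],[-16,6.4,0,0,0,0.24],[-20,8,0,0,0,0.295],[-23.5,9.4,0,0,0,0.295],[-24.9,10,0,0,0,0.295],[-24.9,10,0,0,0,0.295]]'; python3 -m jog '[[0,0,0,0,0,0],[0,0,0,0,0,0]]'; python3 -c "
from h import *
rel(.5352,-.1155,.272,.5)
snap('wrist','w5')"
```

```text
time_s: 13.15
ee_pos: [0.5353, -0.1168, 0.4929]
eef_rot: [3.141, -0.0, 0.498]
force: [0.1, 0.3, -1.3]
grip_width: 0.0592
grip_force: 15.0
time_s: 13.35
ee_pos: [0.5363, -0.1144, 0.4926]
eef_rot: [-3.141, -0.0, 0.501]
force: [0.1, 0.6, 1.1]
grip_width: 0.0598
grip_force: 15.0
row [-0.15  0.05  4.02] [-0.    -0.     0.001] | grasp now [ 0.5363 -0.1144  0.3122] psi 0.5013
```

View pics/w5.png

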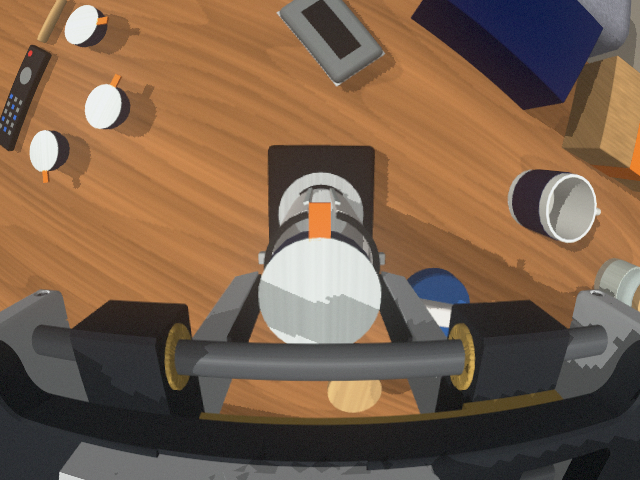

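The pod hangs level above the tube with its tab at (319,220), in line with the slot. Lower and release.

```bash
python3 -m jog '[[-0.15,0.05,1.5,0,0,0],[-0.15,0.05,3,0,0,0],[-0.15,0.05,3.8,0,0,0],[-0.15,0.05,4.3,0,0,0],[-0.15,0.05,4.3,0,0,0]]'
```

```text
time_s: 13.9
ee_pos: [0.5349, -0.1164, 0.4494]
eef_rot: [-3.141, 0.0, 0.5]
force: [-0.4, -0.3, -0.9]
grip_width: 0.0596
grip_force: 15.0
```

```bash
python3 -m jog '[[0,0,0,0,0,0],[0,0,0,0,0,0],[0,0,0,0,0,0],[0,0,0,0,0,0]]' 88; python3 -m jog '[[0,0,-2,0,0,0],[0,0,-5,0,0,0],[0,0,-7,0,0,0]]'; python3 - <<'E'
from h import *
c=snap('wrist','w6');cv2.imwrite('pics/c6.png',cv2.resize(c['img'][130:330,225:425],(400,400),interpolation=cv2.INTER_CUBIC))
rel(.521,.2,.2,-.04)
E
```

```text
time_s: 14.3
ee_pos: [0.5347, -0.1168, 0.45]
eef_rot: [3.141, -0.0, 0.5]
force: [-0.1, -0.7, -0.3]
grip_width: 0.0826
grip_force: 0.0
time_s: 14.6
ee_pos: [0.5345, -0.1167, 0.5217]
eef_rot: [3.14, -0.001, 0.5]
force: [-0.4, 0.3, -0.2]
grip_width: 0.0826
grip_force: 0.0
row [ 13.95 -28.48  14.37] [ 0.003 -0.005  0.54 ] | grasp now [ 0.5352 -0.1169  0.3443] psi 0.4997
```

View pics/c6.png

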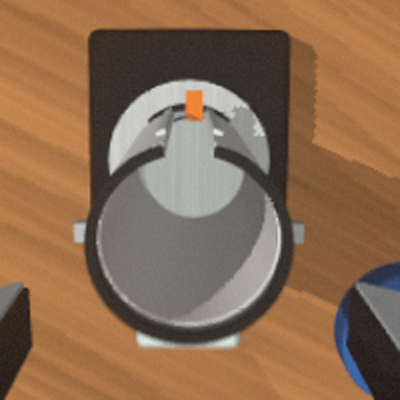

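Pod 1 is at the bottom with its tab at the front (194,105). On to the next pod.

```bash
python3 -m jog '[[2,-4,0,0,0,0.1],[4,-8,1,0,0,0.2],[6,-12,3,0,0,0.3],[8,-16.4,6,0,0,0.4],[10,-20.5,9,0,0,0.54],[12,-24.6,12,0,0,0.54],[14,-28.5,15,0,0,0.54],[14,-28.5,18,0,0,0.54]]'; python3 -m jog '[[0,0,0,0,0,0],[0,0,0,0,0,0]]'; python3 - <<'E'
from h import *
c=snap('wrist','w7'); podfit('w7',np.array([.531,.207])); rel(.531,.207,.0446,-.04)
E
```

```text
time_s: 15.45
ee_pos: [0.5204, 0.2035, 0.3396]
eef_rot: [-3.14, -0.003, -0.038]
force: [1.0, -0.8, 0.1]
grip_width: 0.0827
grip_force: 0.0
time_s: 15.65
ee_pos: [0.5211, 0.2003, 0.34]
eef_rot: [3.141, 0.001, -0.04]
force: [0.7, 0.5, -0.1]
grip_width: 0.0831
grip_force: 0.0
circle 0.5299 0.2076 0.0303 ellipse [529.9 207.6] [60.1 60.3]
tab n 231 len 0.0384677609702247 yaw -0.05021107458635505
row [ 0.92 -0.75 11.62] [-0.    -0.002 -0.001] | grasp now [0.5216 0.1999 0.1608] psi -0.0406
```

```bash
python3 -m jog '[[0.8,-0.8,4,0,0,0.01],[0.8,-0.8,8,0,0,0.01],[0.8,-0.8,10.5,0,0,0.01],[0.8,-0.8,11.6,0,0,0.01],[0.8,-0.8,11.6,0,0,0.01],[0.8,-0.8,11.6,0,0,0.01]]'; python3 -c "
from h import *
rel(.5299,.2076,.0446,-.05)"; python3 -m jog '[[0,0,0,0,0,0],[0,0,0,0,0,0],[0,0,0,0,0,0],[0,0,0,0,0,0]]' 0 15;  python3 -m jog '[[0,0,-4,0,0,0],[0,0,-9,0,0,0],[0,0,-14,0,0,0],[0,0,-19,0,0,0],[0,0,-24,0,0,0],[0,0,-27,0,0,0],[0,0,-27,0,0,0]]'; python3 -c "
from h import *
rel(.5352,-.1155,.31,.5)"
```

```text
time_s: 16.3
ee_pos: [0.53, 0.2079, 0.2258]
eef_rot: [-3.141, -0.003, -0.051]
force: [1.2, 0.1, 1.2]
grip_width: 0.0828
grip_force: 0.0
row [-0.01  0.03  0.08] [-0.001 -0.003 -0.001] | grasp now [0.5305 0.2081 0.0454] psi -0.0508
time_s: 16.7
ee_pos: [0.5294, 0.2082, 0.2243]
eef_rot: [-3.141, -0.001, -0.05]
force: [-1.1, -0.9, 4.4]
grip_width: 0.0594
grip_force: 15.0
time_s: 17.4
ee_pos: [0.5287, 0.2081, 0.4985]
eef_rot: [-3.139, -0.007, -0.05]
force: [-0.8, 0.5, -1.2]
grip_width: 0.0594
grip_force: 15.0
row [ 2.26 32.29  0.74] [-0.001 -0.007 -0.55 ] | grasp now [0.53   0.2085 0.3181] psi -0.0501
```

```bash
python3 -m jog '[[0.3,4,0,0,0,-0.1],[0.6,8.3,0,0,0,-0.2],[0.9,12.6,0,0,0,-0.3],[1.2,16.9,0,0,0,-0.4],[1.5,21.2,0,0,0,-0.5],[1.8,25.5,0,0,0,-0.55],[2.1,29.5,0,0,0,-0.55],[2.2,32.2,0,0,0,-0.55]]'; python3 -m jog '[[0,0,0,0,0,0],[0,0,0,0,0,0],[0,0,0,0,0,0]]'; python3 -c "
from h import *
rel(.5352,-.1155,.269,.5)"
```

```text
time_s: 18.2
ee_pos: [0.5349, -0.1169, 0.4924]
eef_rot: [-3.14, 0.001, 0.499]
force: [-0.1, 1.0, -2.1]
grip_width: 0.0598
grip_force: 15.0
time_s: 18.5
ee_pos: [0.5352, -0.1137, 0.4933]
eef_rot: [-3.141, 0.0, 0.501]
force: [0.2, -0.5, -0.4]
grip_width: 0.0595
grip_force: 15.0
row [-0.08  0.16  4.39] [-0.001  0.     0.001] | grasp now [ 0.5351 -0.1136  0.3129] psi 0.5007
```

```bash
python3 -m jog '[[-0.1,0.15,1.5,0,0,0],[-0.1,0.15,3,0,0,0],[-0.1,0.15,3.8,0,0,0],[-0.1,0.15,4.35,0,0,0],[-0.1,0.15,4.35,0,0,0],[-0.1,0.15,4.35,0,0,0]]'; python3 -m jog '[[0,0,0,0,0,0],[0,0,0,0,0,0],[0,0,0,0,0,0],[0,0,0,0,0,0]]' 88; python3 -m jog '[[0,0,-2,0,0,0],[0,0,-5,0,0,0],[0,0,-7,0,0,0]]'; python3 - <<'E'
from h import *
c=snap('wrist','w8');cv2.imwrite('pics/c8.png',cv2.resize(c['img'][130:330,225:425],(400,400),interpolation=cv2.INTER_CUBIC))
rel(.42,.275,.16,.554)
E
```

```text
time_s: 19.1
ee_pos: [0.535, -0.1161, 0.4508]
eef_rot: [3.141, -0.001, 0.5]
force: [-0.6, -0.2, -0.4]
grip_width: 0.0593
grip_force: 15.0
time_s: 19.5
ee_pos: [0.5349, -0.1163, 0.4504]
eef_rot: [3.141, -0.0, 0.5]
force: [-0.2, 0.4, -0.7]
grip_width: 0.0822
grip_force: 0.0
time_s: 19.8
ee_pos: [0.5348, -0.1163, 0.5222]
eef_rot: [3.141, -0.001, 0.5]
force: [-0.7, -0.3, -0.1]
grip_width: 0.0827
grip_force: 0.0
row [  8.62 -39.9   18.35] [ 0.004 -0.004 -0.054] | grasp now [ 0.5355 -0.1165  0.3447] psi 0.4998
```

View pics/c8.png

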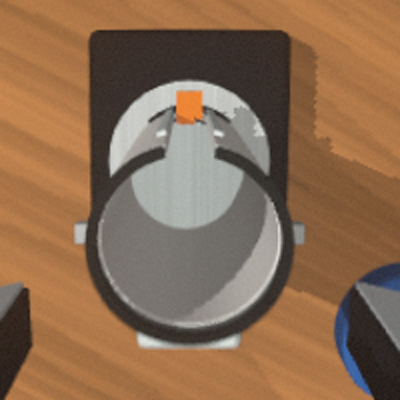

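Second pod is down too, tab at (190,107). Next is the pod near (0.435,0.281).

```bash
python3 -c "
from h import *
rel(.396,.257,.16,.554)"; python3 -m jog '[[0.8,-5,0,0,0,-0.054],[1.4,-9,0,0,0,-0.054],[2.1,-13.5,2,0,0,-0.054],[2.8,-18,4,0,0,-0.054],[3.5,-22.5,7,0,0,-0.054],[4.2,-27,10,0,0,-0.054],[4.9,-31.5,13,0,0,-0.054],[5.6,-36,16,0,0,-0.054]]';python3 -m jog '[[0,-3,2,0,0,0],[0,-3,2,0,0,0],[0,-3,2,0,0,0]]'; python3 - <<'E'
from h import *
c=snap('wrist','w9'); podfit('w9',np.array([.435,.281])); rel(.435,.281,.0446,.554)
E
```

```text
row [  5.65 -39.47  18.34] [ 0.004 -0.004 -0.054] | grasp now [ 0.5355 -0.1165  0.3447] psi 0.4998
time_s: 20.65
ee_pos: [0.4155, 0.2136, 0.3691]
eef_rot: [3.141, -0.0, 0.554]
force: [1.4, 0.4, -0.3]
grip_width: 0.0829
grip_force: 0.0
time_s: 20.95
ee_pos: [0.4008, 0.238, 0.35]
eef_rot: [3.141, 0.0, 0.555]
force: [0.2, -0.9, 0.8]
grip_width: 0.0825
grip_force: 0.0
circle 0.4342 0.2812 0.0303 ellipse [434.3 281.3] [60.1 60.2]
tab n 208 len 0.038657823590400334 yaw -2.604795540136898
row [ 5.16 -1.93 12.56] [ 0.    -0.001 -0.   ] | grasp now [0.4013 0.2375 0.1702] psi 0.554
```

```bash
python3 -m jog '[[3,-1,3,0,0,0.017],[5.1,-2,6,0,0,0.017],[5.1,-2,9.5,0,0,0.017],[5.1,-2,11.8,0,0,0.017],[5.1,-2,12.6,0,0,0.017],[5.1,-2,12.6,0,0,0.017],[5.1,-2,12.6,0,0,0.017]]'; python3 -c "
from h import *
rel(.4342,.2812,.0446,.537)"; python3 -m jog '[[0,0,0,0,0,0],[0,0,0,0,0,0],[0,0,0,0,0,0],[0,0,0,0,0,0]]' 0 15;  python3 -m jog '[[0,0,-4,0,0,0],[0,0,-9,0,0,0],[0,0,-14,0,0,0],[0,0,-19,0,0,0],[0,0,-24,0,0,0],[0,0,-27,0,0,0],[0,0,-27,0,0,0]]'; python3 -c "
from h import *
rel(.5352,-.1155,.31,.5);rel(.5352,-.1155,.31,.5+np.pi)"
```

```text
time_s: 21.7
ee_pos: [0.4344, 0.2813, 0.2257]
eef_rot: [3.142, -0.002, 0.536]
force: [0.7, 0.6, -0.3]
grip_width: 0.0829
grip_force: 0.0
row [-0.03  0.    0.07] [ 0.    -0.002 -0.001] | grasp now [0.4348 0.2815 0.0453] psi 0.536
time_s: 22.1
ee_pos: [0.4338, 0.2816, 0.2247]
eef_rot: [3.142, -0.001, 0.537]
force: [-0.5, -0.7, 5.5]
grip_width: 0.0596
grip_force: 15.0
time_s: 22.8
ee_pos: [0.4333, 0.2814, 0.4986]
eef_rot: [3.141, -0.007, 0.537]
force: [-0.4, 0.7, -1.2]
grip_width: 0.0597
grip_force: 15.0
row [-11.55  39.31   0.74] [ 0.    -0.007  0.037] | grasp now [0.4345 0.282  0.3182] psi 0.5369
row [-11.55  39.31   0.74] [ 0.011  0.    -3.105] | grasp now [0.4345 0.282  0.3182] psi 0.5369
```

```bash
python3 -m jog '[[-1.2,4,0,0,0,-0.14],[-2.4,8,0,0,0,-0.28],[-3.6,12.2,0,0,0,-0.42],[-4.8,16.4,0,0,0,-0.56],[-6,20.6,0,0,0,-0.7],[-7.2,24.8,0,0,0,-0.84],[-8.4,29,0,0,0,-0.98],[-9.6,33,0,0,0,-1.12]]'; python3 -m jog '[[0,0,0,0,0,-0.14],[0,0,0,0,0,-0.28],[0,0,0,0,0,-0.42],[0,0,0,0,0,-0.56],[0,0,0,0,0,-0.7],[0,0,0,0,0,-0.84],[0,0,0,0,0,-0.98],[0,0,0,0,0,-1.12]]';python3 -m jog '[[0,0,0,0,0,-0.14],[0,0,0,0,0,-0.28],[0,0,0,0,0,-0.42],[0,0,0,0,0,-0.56],[0,0,0,0,0,-0.7],[0,0,0,0,0,-0.84],[0,0,0,0,0,-0.865],[0,0,0,0,0,-0.865]]';  python3 -c "
from h import *
rel(.5352,-.1155,.315,.5-np.pi)"
```

```text
time_s: 23.6
ee_pos: [0.5196, -0.0501, 0.4929]
eef_rot: [-3.14, -0.0, 1.634]
force: [0.4, 0.3, -0.9]
grip_width: 0.0595
grip_force: 15.0
time_s: 24.4
ee_pos: [0.5195, -0.0483, 0.4928]
eef_rot: [-3.141, -0.002, 2.754]
force: [0.1, -0.1, 0.3]
grip_width: 0.0595
grip_force: 15.0
time_s: 25.2
ee_pos: [0.5195, -0.0483, 0.4934]
eef_rot: [3.141, -0.001, -2.673]
force: [0.1, -0.3, -0.3]
grip_width: 0.0599
grip_force: 15.0
row [ 1.64 -6.71 -0.21] [ 0.001 -0.001 -0.031] | grasp now [ 0.5193 -0.0482  0.313 ] psi -2.6725
```

```bash
python3 -m jog '[[0.8,-3.3,0,0,0,-0.031],[1.6,-6.7,0,0,0,-0.031],[1.6,-6.7,0,0,0,-0.031],[1.6,-6.7,0,0,0,-0.031],[1.6,-6.7,0,0,0,-0.031]]';  python3 -c "
from h import *
rel(.5352,-.1155,.269,.5-np.pi)"
```

```text
time_s: 25.7
ee_pos: [0.5356, -0.1146, 0.4941]
eef_rot: [3.141, -0.0, -2.64]
force: [0.3, 0.7, -0.8]
grip_width: 0.0592
grip_force: 15.0
row [ 0.07 -0.06  4.47] [ 0.    -0.     0.002] | grasp now [ 0.5355 -0.1146  0.3137] psi -2.6401
```

```bash
python3 -m jog '[[0.05,-0.05,1.5,0,0,0],[0.05,-0.05,3,0,0,0],[0.05,-0.05,3.9,0,0,0],[0.05,-0.05,4.45,0,0,0],[0.05,-0.05,4.45,0,0,0],[0.05,-0.05,4.45,0,0,0]]'; python3 -c "
from h import *
rel(.5352,-.1155,.269,.5-np.pi)"; python3 -m jog '[[0,0,0,0,0,0],[0,0,0,0,0,0],[0,0,0,0,0,0],[0,0,0,0,0,0]]' 88; python3 -m jog '[[0,0,-2,0,0,0],[0,0,-5,0,0,0],[0,0,-7,0,0,0]]'; python3 - <<'E'
from h import *
snap('scene','scene2');snap('top','top3')
i=np.hstack([cv2.resize(cv2.imread('pics/scene2.png')[170:320,250:350],(400,600),interpolation=cv2.INTER_CUBIC),cv2.resize(cv2.imread('pics/top3.png')[180:330,160:260],(400,600),interpolation=cv2.INTER_CUBIC)])
cv2.imwrite('pics/c10.png',i)
rel(.60,.289,.16,2.0)
E
```

```text
time_s: 26.3
ee_pos: [0.5355, -0.1157, 0.4503]
eef_rot: [-3.141, 0.001, -2.639]
force: [-0.6, -0.1, -0.5]
grip_width: 0.0592
grip_force: 15.0
row [0.01 0.04 0.09] [-0.     0.001  0.003] | grasp now [ 0.5356 -0.1158  0.2699] psi -2.6389
time_s: 26.7
ee_pos: [0.5354, -0.1159, 0.4498]
eef_rot: [-3.141, 0.0, -2.639]
force: [0.4, 0.1, -0.2]
grip_width: 0.0825
grip_force: 0.0
time_s: 27.0
ee_pos: [0.5353, -0.1159, 0.5216]
eef_rot: [-3.141, 0.001, -2.639]
force: [0.6, -0.2, 0.1]
grip_width: 0.0826
grip_force: 0.0
row [-25.12  32.41  18.18] [0.    0.005 1.644] | grasp now [ 0.536  -0.1161  0.3421] psi -2.639
```

View pics/c10.png

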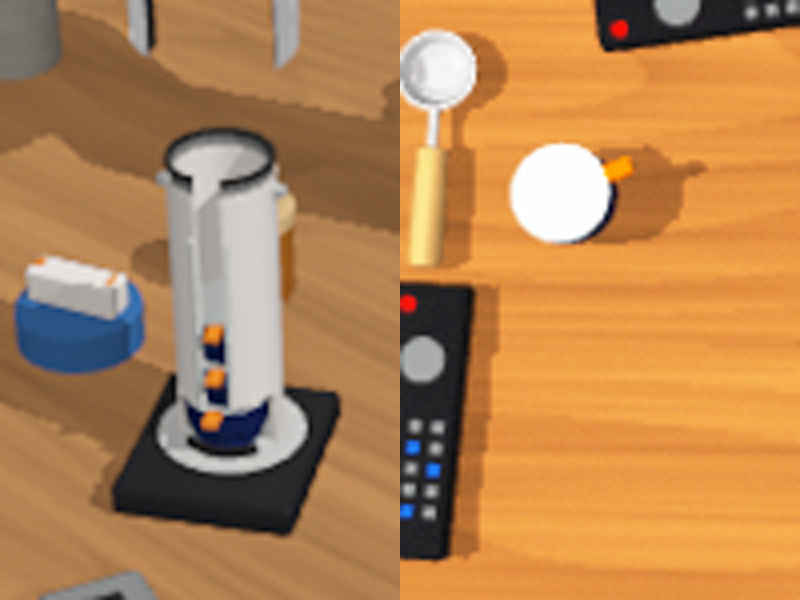

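Scene crop: three tabs stacked in the slot (213,420/380/335). The last pod is unmoved at (560,190) in the right half.

```bash
python3 -c "
from h import *
rel(.641,.264,.16,2.0)"; python3 -m jog '[[-2.7,3.2,0,0,0,0.14],[-5.4,6.4,0,0,0,0.28],[-8.1,9.6,2,0,0,0.42],[-11,13,4,0,0,0.56],[-14,16.4,6,0,0,0.7],[-17,20,8,0,0,0.84],[-20,23.5,10,0,0,0.98],[-23,27,12,0,0,1.12]]';  python3 -c "
from h import *
rel(.641,.264,.16,2.0)"
```

```text
row [-27.51  28.25  18.2 ] [0.    0.005 1.644] | grasp now [ 0.536  -0.1161  0.3421] psi -2.639
time_s: 27.9
ee_pos: [0.6066, 0.2321, 0.3982]
eef_rot: [-3.141, -0.001, 2.518]
force: [0.4, -0.6, 1.0]
grip_width: 0.0826
grip_force: 0.0
row [-0.94  4.61  5.78] [-0.001 -0.     0.518] | grasp now [0.6064 0.232  0.2178] psi 2.5185
```

```bash
python3 -m jog '[[-0.5,2,2,0,0,0.14],[-0.9,4.6,4,0,0,0.28],[-0.9,4.6,5.5,0,0,0.42],[-0.9,4.6,5.5,0,0,0.518],[-0.9,4.6,5.5,0,0,0.518],[-0.9,4.6,5.5,0,0,0.518]]'; python3 - <<'E'
from h import *
c=snap('wrist','w11'); podfit('w11',np.array([.62,.309])); rel(.62,.309,.0446,2.0)
E
```

```text
time_s: 28.5
ee_pos: [0.6406, 0.2624, 0.3449]
eef_rot: [-3.141, -0.0, 2.009]
force: [-0.4, -0.5, 0.0]
grip_width: 0.083
grip_force: 0.0
circle 0.6196 0.31 0.0304 ellipse [619.5 310.1] [60.2 60.3]
tab n 209 len 0.03875461287824778 yaw -1.1622221009993048
row [ 5.1   0.12 12.03] [0.    0.    0.009] | grasp now [0.6406 0.2624 0.1649] psi 2.009
```

```bash
python3 -m jog '[[3,0.1,3,0,0,0.03],[5.2,0.1,6,0,0,0.03],[5.2,0.1,9.5,0,0,0.03],[5.2,0.1,11.2,0,0,0.03],[5.2,0.1,12,0,0,0.03],[5.2,0.1,12,0,0,0.03],[5.2,0.1,12,0,0,0.03]]'; python3 -c "
from h import *
rel(.6196,.31,.0446,1.979)"; python3 -m jog '[[0,0,0,0,0,0],[0,0,0,0,0,0],[0,0,0,0,0,0],[0,0,0,0,0,0]]' 0 15;  python3 -m jog '[[0,0,-4,0,0,0],[0,0,-9,0,0,0],[0,0,-14,0,0,0],[0,0,-19,0,0,0],[0,0,-24,0,0,0],[0,0,-27,0,0,0],[0,0,-27,0,0,0]]'; python3 -c "
from h import *
rel(.5352,-.1155,.31,.5+np.pi)"
```

```text
time_s: 29.25
ee_pos: [0.6202, 0.3098, 0.227]
eef_rot: [3.139, 0.0, 1.976]
force: [0.5, 0.4, -0.0]
grip_width: 0.0825
grip_force: 0.0
row [ 0.04 -0.04  0.2 ] [ 0.002  0.    -0.003] | grasp now [0.6206 0.31   0.0466] psi 1.976
time_s: 29.65
ee_pos: [0.6197, 0.3101, 0.2259]
eef_rot: [3.141, 0.0, 1.976]
force: [-0.2, -0.6, 2.4]
grip_width: 0.0594
grip_force: 15.0
time_s: 30.35
ee_pos: [0.6188, 0.3098, 0.5009]
eef_rot: [3.134, -0.0, 1.976]
force: [-0.0, -0.2, -0.5]
grip_width: 0.0593
grip_force: 15.0
row [-35.78 -24.47   0.85] [ 0.006  0.007 -1.665] | grasp now [0.6201 0.3104 0.3205] psi 1.9764
```

```bash
python3 -m jog '[[-3.2,-2.2,0,0,0,-0.14],[-6.4,-4.4,0,0,0,-0.28],[-9.6,-6.6,0,0,0,-0.42],[-12.8,-8.8,0,0,0,-0.56],[-16,-11,0,0,0,-0.7],[-19.2,-13.2,0,0,0,-0.84],[-22.4,-15.4,0,0,0,-0.98],[-25.6,-17.6,0,0,0,-1.12]]'; python3 -m jog '[[0,0,0,0,0,-0.14],[0,0,0,0,0,-0.28],[0,0,0,0,0,-0.42],[0,0,0,0,0,-0.545],[0,0,0,0,0,-0.545]]'; python3 -c "
from h import *
rel(.5352,-.1155,.314,.5-np.pi)"
```

```text
time_s: 31.15
ee_pos: [0.5583, 0.004, 0.4942]
eef_rot: [3.142, -0.001, 3.102]
force: [1.8, -0.5, -0.3]
grip_width: 0.0597
grip_force: 15.0
time_s: 31.65
ee_pos: [0.5588, 0.0054, 0.4943]
eef_rot: [3.141, -0.001, -2.64]
force: [-0.3, 0.9, -0.7]
grip_width: 0.0593
grip_force: 15.0
row [ 7.89 -9.46 -0.01] [ 0.001 -0.001  0.002] | grasp now [0.5586 0.0054 0.3139] psi -2.6399
```

```bash
python3 -m jog '[[2.6,-3.2,0,0,0,0],[5.2,-6.3,0,0,0,0],[7.9,-9.5,0,0,0,0],[7.9,-9.5,0,0,0,0],[7.9,-9.5,0,0,0,0],[7.9,-9.5,0,0,0,0]]';  python3 -c "
from h import *
rel(.5352,-.1155,.269,.5-np.pi)"
```

```text
time_s: 32.25
ee_pos: [0.5352, -0.1152, 0.495]
eef_rot: [3.141, -0.0, -2.643]
force: [0.0, 1.1, 0.1]
grip_width: 0.0595
grip_force: 15.0
row [ 0.01 -0.03  4.56] [ 0.    -0.    -0.002] | grasp now [ 0.5351 -0.1151  0.3146] psi -2.6431
```

```bash
python3 -m jog '[[0,0,1.5,0,0,0],[0,0,3,0,0,0],[0,0,3.9,0,0,0],[0,0,4.5,0,0,0],[0,0,4.5,0,0,0],[0,0,4.5,0,0,0]]'; python3 -m jog '[[0,0,0,0,0,0],[0,0,0,0,0,0],[0,0,0,0,0,0],[0,0,0,0,0,0]]' 88; python3 -m jog '[[0,0,-2,0,0,0],[0,0,-5,0,0,0],[0,0,-7,0,0,0]]'; python3 - <<'E'
from h import *
snap('scene','scene3');snap('top','top4')
i=np.hstack([cv2.resize(cv2.imread('pics/scene3.png')[170:320,250:350],(400,600),interpolation=cv2.INTER_CUBIC),cv2.resize(cv2.imread('pics/top4.png')[180:330,360:460],(400,600),interpolation=cv2.INTER_CUBIC)])
cv2.imwrite('pics/c12.png',i)
rel(.4985,-.3098,.32,1.866)
E
```

```text
time_s: 32.85
ee_pos: [0.5351, -0.1156, 0.4508]
eef_rot: [-3.141, 0.0, -2.642]
force: [0.2, 0.5, 0.1]
grip_width: 0.0595
grip_force: 15.0
time_s: 33.25
ee_pos: [0.535, -0.1159, 0.4505]
eef_rot: [-3.141, 0.0, -2.642]
force: [-0.3, 0.2, 0.1]
grip_width: 0.0826
grip_force: 0.0
time_s: 33.55
ee_pos: [0.5348, -0.1158, 0.5222]
eef_rot: [-3.141, 0.001, -2.642]
force: [1.0, -0.9, 1.0]
grip_width: 0.0827
grip_force: 0.0
row [ 12.48 -15.29   2.27] [1.000e-03 5.000e-03 1.775e+00] | grasp now [ 0.5356 -0.116   0.3427] psi -2.642
```

View pics/c12.png

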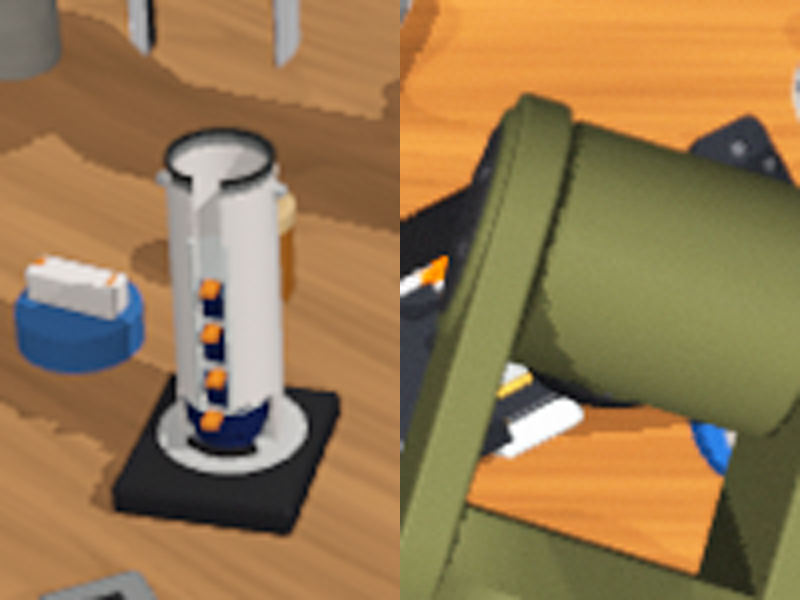

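All four tabs sit in the slot. Back to the cap, which is where I left it.

```bash
python3 -m jog '[[3,-3.7,0,0,0,0.14],[6,-7.4,0,0,0,0.28],[9,-11.1,0,0,0,0.42],[12.5,-15.3,0,0,0,0.56],[12.5,-15.3,0,0,0,0.7],[12.5,-15.3,0,0,0,0.84],[12.5,-15.3,0,0,0,0.98],[12.5,-15.3,0,0,0,1.12]]' 60; python3 -m jog '[[0,0,3,0,0,0.14],[0,0,6,0,0,0.28],[0,0,9,0,0,0.42],[0,0,12,0,0,0.56],[0,0,15,0,0,0.655],[0,0,15,0,0,0.655],[0,0,15,0,0,0.655]]'; python3 - <<'E'
from h import *
rel(.4985,-.3098,.057,1.866)
c=snap('wrist','w13');cv2.imwrite('pics/c13.png',cv2.resize(c['img'][130:330,205:445],(720,600),interpolation=cv2.INTER_CUBIC))
E
```

```text
time_s: 34.45
ee_pos: [0.4986, -0.3103, 0.5189]
eef_rot: [-3.142, -0.002, 2.515]
force: [0.6, -0.5, 0.6]
grip_width: 0.0567
grip_force: 0.0
time_s: 35.15
ee_pos: [0.4987, -0.3101, 0.3705]
eef_rot: [-3.141, -0.001, 1.869]
force: [-0.0, 0.5, 0.7]
grip_width: 0.0567
grip_force: 0.0
row [ 0.02 -0.   13.31] [-0.    -0.001  0.003] | grasp now [ 0.4986 -0.31    0.1901] psi 1.8693
```

View pics/c13.png

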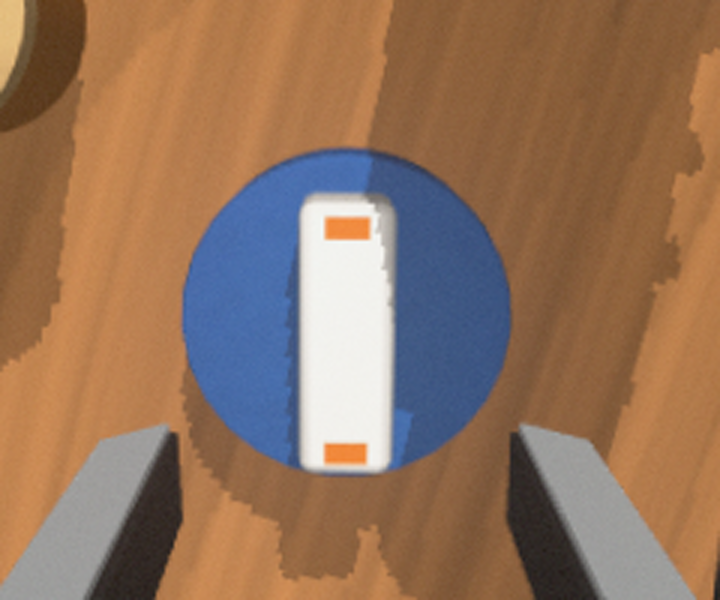

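Cap stands upright, bar aligned with the tool (marks (347,228) and (345,454)). Grip it again at the same height.

```bash
python3 -m jog '[[0,0,4,0,0,0],[0,0,8,0,0,0],[0,0,11.5,0,0,0],[0,0,13.3,0,0,0.003],[0,0,13.4,0,0,0.003],[0,0,13.4,0,0,0.003]]'; python3 -m jog '[[0,0,0,0,0,0],[0,0,0,0,0,0],[0,0,0,0,0,0],[0,0,0,0,0,0],[0,0,0,0,0,0],[0,0,0,0,0,0]]' 0 60; python3 -m jog '[[0,0,-4,0,0,0],[0,0,-9,0,0,0],[0,0,-14,0,0,0],[0,0,-19,0,0,0],[0,0,-24,0,0,0],[0,0,-29,0,0,0],[0,0,-31,0,0,0],[0,0,-31,0,0,0]]'; python3 -c "
from h import *
rel(.5354,-.115,.37,1.866)"
```

```text
time_s: 35.8
ee_pos: [0.499, -0.3103, 0.238]
eef_rot: [3.14, 0.002, 1.864]
force: [-0.3, 0.2, 0.6]
grip_width: 0.0564
grip_force: 0.0
time_s: 36.4
ee_pos: [0.4987, -0.3101, 0.2367]
eef_rot: [3.141, 0.0, 1.863]
force: [-0.6, 0.6, 5.5]
grip_width: 0.0255
grip_force: 60.0
time_s: 37.2
ee_pos: [0.4982, -0.3098, 0.549]
eef_rot: [3.139, 0.004, 1.863]
force: [-0.8, -0.3, -2.3]
grip_width: 0.0256
grip_force: 60.0
row [17.58  9.18 -0.18] [ 0.003  0.004 -0.003] | grasp now [ 0.4989 -0.3103  0.3686] psi 1.8633
```

```bash
python3 -m jog '[[4,2,0,0,0,0],[8,4.1,0,0,0,0],[12,6.2,0,0,0,0],[16,8.4,0,0,0,0],[17.6,9.2,0,0,0,0],[17.6,9.2,0,0,0,0],[17.6,9.2,0,0,0,0]]'; python3 -c "
from h import *
rel(.5357,-.1147,.288,1.866)"
```

```text
time_s: 37.9
ee_pos: [0.5362, -0.1153, 0.5447]
eef_rot: [-3.14, -0.001, 1.864]
force: [-0.3, -0.8, -2.2]
grip_width: 0.0255
grip_force: 60.0
row [ 0.06 -0.01  7.63] [-0.002 -0.001 -0.002] | grasp now [ 0.5358 -0.1152  0.3643] psi 1.8638
```

```bash
python3 -m jog '[[0.05,0,3,0,0,0],[0.05,0,5,0,0,0],[0.05,0,6,0,0,0],[0.05,0,7,0,0,0],[0.05,0,7.6,0,0,0],[0.05,0,8,0,0,0],[0.05,0,8.4,0,0,0],[0.05,0,8.4,0,0,0]]'
```

```text
time_s: 38.7
ee_pos: [0.5358, -0.1145, 0.4621]
eef_rot: [-3.141, -0.0, 1.863]
force: [0.7, 0.3, -0.7]
grip_width: 0.0253
grip_force: 60.0
```

```bash
python3 -m jog '[[0,0,0.3,0,0,0],[0,0,0.5,0,0,0],[0,0,0.7,0,0,0],[0,0,0.7,0,0,0]]'; python3 -m jog '[[0,0,0.3,0,0,0],[0,0,0.5,0,0,0],[0,0,0.7,0,0,0],[0,0,0.7,0,0,0]]'
```

```text
time_s: 39.1
ee_pos: [0.5358, -0.1145, 0.4555]
eef_rot: [3.141, 0.0, 1.863]
force: [-1.1, 0.8, 2.8]
grip_width: 0.0254
grip_force: 60.0
time_s: 39.5
ee_pos: [0.5357, -0.1145, 0.4493]
eef_rot: [3.14, 0.001, 1.863]
force: [-1.9, 0.6, 10.5]
grip_width: 0.0255
grip_force: 60.0
```

```bash
python3 -m jog '[[0,0,0.15,0,0,0],[0,0,0.28,0,0,0],[0,0,0.28,0,0,0],[0,0,0.28,0,0,0]]'
```

```text
time_s: 39.9
ee_pos: [0.5357, -0.1144, 0.4472]
eef_rot: [3.139, 0.001, 1.863]
force: [-3.3, 1.2, 14.2]
grip_width: 0.0257
grip_force: 60.0
```

```bash
python3 -m jog '[[0,0,0.05,0,0,0],[0,0,0.05,0,0,0.1],[0,0,0.05,0,0,0.22],[0,0,0.05,0,0,0.35],[0,0,0.05,0,0,0.35]]';python3 -c "
from station import ctrl;print(ctrl.get_obs()['moment'])"
```

```text
time_s: 40.4
ee_pos: [0.5358, -0.1145, 0.4469]
eef_rot: [3.138, 0.001, 1.508]
force: [-0.3, 0.0, 14.9]
grip_width: 0.0255
grip_force: 60.0
[ 0.03674642  0.12697551 -0.07784791]
```

```bash
python3 -m jog '[[0,0,0,0,0,0.14],[0,0,0,0,0,0.28],[0,0,0,0,0,0.42],[0,0,0,0,0,0.56],[0,0,0,0,0,0.7],[0,0,0,0,0,0.84],[0,0,0,0,0,0.95],[0,0,0,0,0,1.0]]';python3 -c "
from station import ctrl;print(ctrl.get_obs()['moment'])"; python3 -m jog '[[0,0,0,0,0,0.03],[0,0,0,0,0,0.04],[0,0,0,0,0,0.04]]';python3 -c "
from station import ctrl;print(ctrl.get_obs()['moment'])"
```

```text
time_s: 41.2
ee_pos: [0.5358, -0.1145, 0.447]
eef_rot: [3.138, -0.003, 0.509]
force: [-0.2, -0.1, 15.1]
grip_width: 0.0257
grip_force: 60.0
[0.00248444 0.11935418 0.06818684]
time_s: 41.5
ee_pos: [0.5358, -0.1145, 0.4469]
eef_rot: [3.139, -0.003, 0.473]
force: [0.8, -0.0, 15.4]
grip_width: 0.0257
grip_force: 60.0
[-0.00308025  0.09054311  0.06052803]
```

Now let it rise 5 mm under control, then check that the force drops.

```bash
python3 -m jog '[[0,0,-0.2,0,0,0.006],[0,0,-0.4,0,0,0.006],[0,0,-0.6,0,0,0.006],[0,0,-0.6,0,0,0.006]]'; python3 -m jog '[[0,0,-0.1,0,0,0],[0,0,-0.15,0,0,0],[0,0,-0.15,0,0,0]]'
```

```text
time_s: 41.9
ee_pos: [0.5359, -0.1145, 0.4522]
eef_rot: [3.139, -0.002, 0.467]
force: [0.9, -0.5, 7.1]
grip_width: 0.0253
grip_force: 60.0
time_s: 42.2
ee_pos: [0.5359, -0.1145, 0.4527]
eef_rot: [3.141, -0.001, 0.467]
force: [0.5, -0.9, 4.4]
grip_width: 0.0256
grip_force: 60.0
```

```bash
python3 -m jog '[[0,0,-0.15,0,0,0],[0,0,-0.3,0,0,0],[0,0,-0.3,0,0,0]]'; python3 -m jog '[[0,0,0.15,0,0,0],[0,0,0.15,0,0,0],[0,0,0.15,0,0,0]]'; python3 -m jog '[[0,0,0,0,0,0],[0,0,0,0,0,0],[0,0,0,0,0,0],[0,0,0,0,0,0],[0,0,0,0,0,0]]' 60; python3 -m jog '[[0,0,-2,0,0,0],[0,0,-5,0,0,0],[0,0,-9,0,0,0],[0,0,-12,0,0,0],[0,0,-12,0,0,0],[0,0,-12,0,0,0]]'; python3 - <<'E'
from h import *
c=snap('wrist','w14');s=snap('scene','scene4')
i=np.hstack([cv2.resize(c['img'][130:330,225:425],(400,400)),cv2.resize(s['img'][180:310,240:370],(400,400),interpolation=cv2.INTER_CUBIC)])
cv2.imwrite('pics/c14.png',i)
E
```

```text
time_s: 42.5
ee_pos: [0.536, -0.1146, 0.4529]
eef_rot: [-3.139, 0.003, 0.467]
force: [4.6, -0.7, -15.5]
grip_width: 0.0257
grip_force: 60.0
time_s: 42.8
ee_pos: [0.5358, -0.1145, 0.453]
eef_rot: [-3.14, 0.002, 0.467]
force: [0.8, 0.0, -14.8]
grip_width: 0.0255
grip_force: 60.0
time_s: 43.3
ee_pos: [0.5358, -0.1145, 0.4543]
eef_rot: [3.141, -0.0, 0.467]
force: [-0.3, -0.3, -0.7]
grip_width: 0.0561
grip_force: 0.0
time_s: 43.9
ee_pos: [0.5358, -0.1145, 0.5738]
eef_rot: [3.141, -0.0, 0.467]
force: [0.8, -0.6, -1.0]
grip_width: 0.0566
grip_force: 0.0
```

View pics/c14.png

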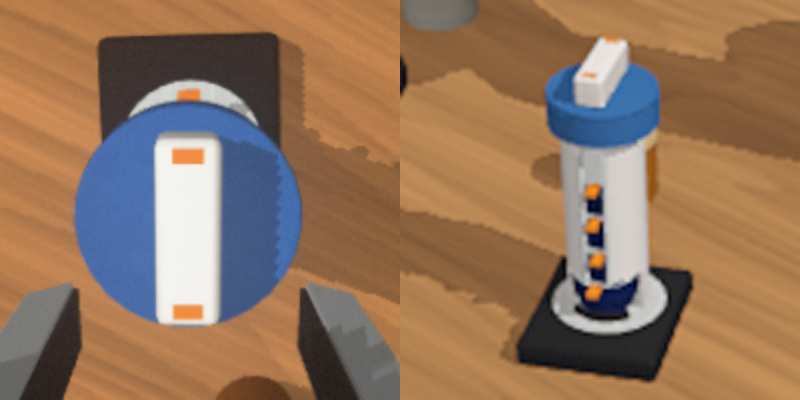

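The cap is level and held against a 15 N pull. The bar lines up with the dispenser's front, and all four tabs show in the slot.

```bash
python3 -m jog '[[0,0,0,0,0,0],[0,0,0,0,0,0]]'; python3 -c "
from station import ctrl;print(ctrl.hand_in())"
```

```text
time_s: 44.2
ee_pos: [0.5359, -0.1145, 0.5733]
eef_rot: [-3.141, 0.001, 0.467]
force: [-0.8, -0.5, 0.4]
grip_width: 0.0566
grip_force: 0.0
the job is handed in; nothing more can be done
None
```

I handed the job in at 44 s: all four pods are in the tube with tabs in the slot, and the cap is back on and locked (it held against a 15 N pull), but the hand-in gave no verdict.

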